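# Pull the parasol cap

### The arm

A 7-joint arm with a two-finger parallel gripper is mounted at the origin on the work surface. World frame = base frame: x ahead of the robot, y to its left, z up, the work surface at z = 0. Lengths are in m, angles in degrees, forces in N, time in s.
With the tool pointing down it reaches from about 0.425 to 0.875 m from the base axis. Payload 4.7 kg.
Tool frame: the origin (TCP) lies between the finger pads; the fingertips stand env.tip_reach ahead of it and the grasp point (between the pads) lies 2 mm behind it (env.tip_reach is the distance from the TCP to the fingertips, in m); z points along the fingers, y is the line along which they close (so a half turn about z gives the same grasp; the last joint's range is limited). The gripper opens to 87 mm and grips with 3 to 60 N. Pads are 19 mm wide; open, the fingers measure 117 mm over their backs; the gripper's body (75 mm by 190 mm) begins 51 mm behind the grasp point.
Start: joints at [-71.041, 18.392, -4.016, 83.108, 1.295, 78.541, -3.26], TCP at [0.203, 0.618, 0.24] pointing down, gripper open.
Joint ranges: [-163.93, 163.93], [-17.29, 119.83], [-79.2, 71.16], [3.27, 140.29], [-89.18, 269.18], [5.43, 117.66], [-154.24, 154.24]. Speed limits (degrees/s): [147.25, 147.25, 180, 180, 180, 180, 180].

### API

Orientations are given as [roll, pitch, yaw] about the fixed x, y, z axes, in that order (R = Rz(yaw) Ry(pitch) Rx(roll)).
In Python, from cell import env gives the robot as it stands.
- The arm moves only by the shell command python3 steer.py 'ROWS' [FORCE]. ROWS is rows parted by semicolons, their numbers by spaces, 1 to 8 of them, each of 5 numbers: dx, dy, dz in m, then a turn about the tool's z in degrees, then the finger opening in m; each row is the pose to reach, as a shift and turn from the pose commanded when the command began, along the tool's axes at that moment; what a row does not reach only later rows make up. A row lasts 1/12 s, in which the tool goes at most 0.0417 m and 7.16 degrees, less where a joint would pass 70% of its speed; a pose out of reach is approached as far as the arm can. The fingers move at their own pace and stop on an object; FORCE is the grip in N (left out, the last holds). Time passes only in rows, so rows that do not move let the fingers close. It prints the time, the measured TCP pose, the force, the opening and the grip force at its end.
- env.get_obs(): the state, without advancing time (a new reading comes with each control period).
- env.read_camera(name): name is "scene" or "top" or "wrist"; returns a dict with "color" (480x640x3 uint8, blue, green, red), "fx", "fy", "cx", "cy" (pixels), "world_from_camera" (4x4, takes a point from camera to world coordinates). Camera axes: x right, y down, z forward; pixel columns grow to the right and rows downward; lengths in m; the calibration is good to about 2 mm. A picture is of the moment at which its call begins. There is no depth.
- env.sign_off(): hands the job in; it is judged then, once.
The state is a dict: "time_s": time; "qpos": joint angles; "joint_velocities": joint speeds; "effort": joint torques, N m; "tool_pos": TCP position; "tool_rot": TCP orientation; "force": force on the tool from outside, world axes, zero at the start; "wrist_torque": the same for the moment, N m; "grip_width": finger opening in m; "grasp_force": force on a finger pad.
Only numpy, scipy, OpenCV 4.12 (cv2) and the standard library are available. Lean on these libraries where they do the work, as an engineer would, in place of code of your own. Each camera call takes 0.05 s, during which the arm holds its last target. There are 200 camera calls.

### The job

We want to put the parasol up: take the puller from its sloping cradle, feel for a side from which its fork slides fully under the rim of the snug black cap on the parasol sleeve (a hidden stop pin bars some), and pull the cap straight up until it pops off, keeping the gripper's fingers off the cap and not ramming the puller against the sleeve. Set the cap down gently, right way up and well on the steel coaster, without dropping or tipping it, then lay the puller back home in its cradle and let go. Leave the glass, the cup and the dominoes where they are.

Things in the scene. Friction and masses are not known exactly. Their poses are not given: they have to be found in the camera images.
- puller: C-shaped steel puller with dark wooden handle, 108 mm tall, 78 long, 70 wide, 0.15-0.31 kg. z up along the handle, x out of the C's open mouth; origin on the handle's axis, level with the fork's underside. Back plate x -48 to -40, z 0 to 48 mm; bridge over the mouth z 40 to 48. Starts in the cradle, handle leaning 30 deg from vertical towards the robot's side, mouth facing up and away.
- puller_fork (a point): on the puller, at its frame's (0, 0, 3 mm): midway between the two flat tines of the fork, where the cap's axis belongs when hooked. Tines are 6 mm thick (puller z 0 to 6), 10 mm wide, at y = +/-30 mm (50 mm free between), and run from x = -48 to +30 mm.
- puller_grip (a point): on the puller, at its frame's (0, 0, 78 mm): the middle of the handle, which is 60 mm long (puller z 48 to 108), 20 mm thick across y and 26 mm along x.
- cap: black plastic mushroom cap, 26 mm tall, 0.08 kg, z up, origin at the centre of its underside. Round skirt 44 mm outside diameter, 12 mm high; above it a flange 76 mm in diameter, 6 mm thick (z 12 to 18), then a low dome. Inside, sprung pads of the sleeve grip it: roughly 5 to 20 N straight up starts it (it varies), and it is free after about 10 mm.
- sleeve: fixed aluminium parasol sleeve, origin on its axis at table height, z up. Collar 112 mm wide, flat top 20 mm up; the cap's skirt stands on it, leaving a 12 mm gap under the flange. In that gap, hidden by the flange, a fixed stop pin (6 mm thick, 9 mm tall) stands on the collar 30 mm from the axis, at an unknown bearing: a tine that meets it stops short; come in at another yaw (60 deg on).
- cradle: fixed light wood cradle, 130 x 100 mm, about 80 mm high, origin at table height, z up, x the level direction in which its seat rises. Seat pitched 30 deg, rising to +x; a back wall 36 mm high stands square to it at the low end, and cheeks 14 mm high at the sides leave the puller 6 mm free each side.
- home (a point): point 50 mm above the cradle's origin, where the puller's origin lies when home. There the puller's frame is the cradle's turned by -30 deg about y (its handle leans to the cradle's -x).
- coaster: loose round stainless steel coaster, 110 mm in diameter, 5 mm thick, 0.3 kg. Origin: centre of its underside, z up.
- glass: empty amber glass, 68 mm in diameter, 85 mm tall; origin under its centre. Leave it alone.
- cup: grey ceramic cup with handle (at its +y), 80 mm in diameter, 80 mm tall; origin under its centre. Leave it alone.
- domino0: bone-white plastic domino lying flat, 64 x 32 x 11 mm; origin under its centre, x along its length. Leave it alone.
- domino1: bone-white plastic domino lying flat, 64 x 32 x 11 mm; origin under its centre, x along its length. Leave it alone.
- domino2: bone-white plastic domino lying flat, 64 x 32 x 11 mm; origin under its centre, x along its length. Leave it alone.
- domino3: bone-white plastic domino lying flat, 64 x 32 x 11 mm; origin under its centre, x along its length. Leave it alone.

How it is judged:
By the outcome, as a careful person would: the job done as asked, in the order asked, and still so for the second after the job is handed in, with the robot touching nothing.
It also fails if it takes over 72 s, if anything falls off the work surface, if the arm or the gripper's body presses on something with over 40 N, if the wrist force passes 120 N, or if a joint passes its speed limit or range.

## Working session

There is one attempt and no reset: what is moved stays moved. The work goes in short steps, Python scripts to look and compute and a shell command to move; the robot and the scene stay as the last step left them, time stands still between calls to the robot, and variables do not carry over. Pictures are saved under pics/ and viewed, at most 10 in all, crops included, and the job is handed in when it is done.

```bash
ls; mkdir -p pics
python3 - <<'E'
from cell import env
import cv2
print(env.get_obs(), env.tip_reach)
for n in ("scene","top"):
    r=env.read_camera(n); cv2.imwrite(f"pics/{n}0.png",r["color"]); print(n,r["fx"],r["cx"],r["cy"],r["world_from_camera"].round(4).tolist())
E
```

```text
cell.py
pics
steer.py
{'time_s': 0.0, 'qpos': array([-71.03984897,  18.43781343,  -4.01474718,  83.17398417,
         1.2938385 ,  78.54116915,  -3.26135163]), 'joint_velocities': array([ 0.03181351,  0.04610948,  0.03665203,  0.04983191,  0.00983082,
        0.03580206, -0.00464988]), 'effort': array([-5.37128126e-04, -4.91282344e+01, -4.04102392e-01, -3.12535536e+01,
       -6.37565064e-02,  4.35763830e-02,  1.84482592e-04]), 'tool_pos': array([0.2023906 , 0.61714346, 0.23848354]), 'tool_rot': array([-1.79892208e+02,  4.86910189e-03,  1.61847255e+02]), 'force': array([ 0.6528727 ,  0.0838846 , -0.30870209]), 'wrist_torque': array([ 0.05020651, -0.02309808, -0.02106094]), 'grasp_force': 0.0, 'grip_width': 0.0866620925933802} 0.017
scene 601.126335703946 315.93775875877657 242.65341511353938 [[0.4386, 0.7756, -0.454, 1.0897], [0.8987, -0.3768, 0.2244, -0.2345], [0.0029, -0.5064, -0.8623, 1.0551], [0.0, 0.0, 0.0, 1.0]]
top 444.2044491811869 324.23768442277924 239.85623673025776 [[-0.0174, -0.9898, 0.1411, 0.4678], [-0.9998, 0.0185, 0.0069, -0.0143], [-0.0095, -0.1409, -0.99, 0.8144], [0.0, 0.0, 0.0, 1.0]]
```
View pics/scene0.png

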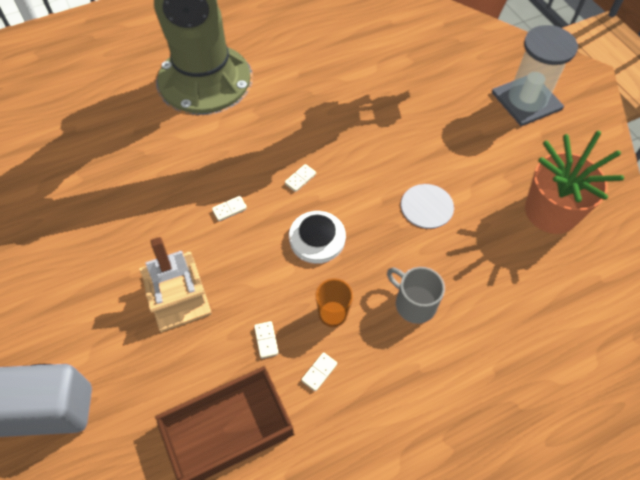

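View pics/top0.png

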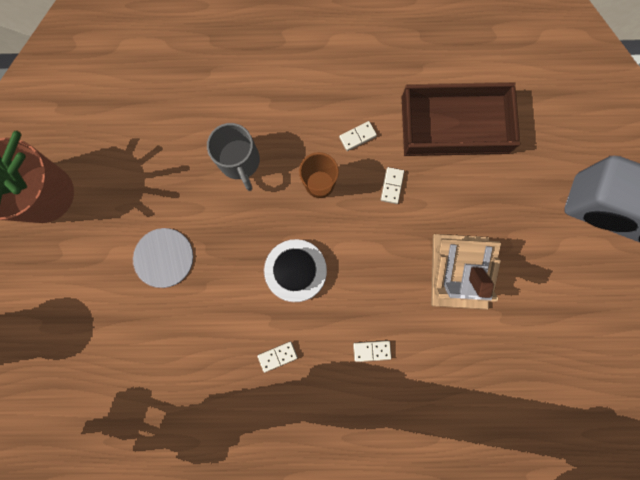

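The scene view shows the robot at the top. The puller and cradle are at about (172,285), the sleeve and cap at (317,235), the coaster at (427,206), the glass at (333,302) and the cup at (419,293). In the top view, the coaster is at (163,258), the cap at (295,270), the cradle at (467,272), and the puller's handle at (482,282).

Create h.py:
```python
import numpy as np, cv2
from cell import env
def ray(r,u,v):
    T=np.array(r["world_from_camera"]); d=T[:3,:3]@[(u-r["cx"])/r["fx"],(v-r["cy"])/r["fy"],1.]
    return T[:3,3],d
def plane(r,u,v,z):
    o,d=ray(r,u,v); return o+d*(z-o[2])/d[2]
def proj(r,p):
    T=np.array(r["world_from_camera"]); c=T[:3,:3].T@(np.asarray(p)-T[:3,3]); return c[0]/c[2]*r["fx"]+r["cx"],c[1]/c[2]*r["fy"]+r["cy"]
def blobs(mask,amin=80):
    n,l,s,c=cv2.connectedComponentsWithStats(mask.astype(np.uint8)); return [(s[i].tolist(),(l==i)) for i in range(1,n) if s[i][4]>=amin]
def planefit(r,m,z):
    c=max(cv2.findContours(m.astype(np.uint8),cv2.RETR_EXTERNAL,cv2.CHAIN_APPROX_NONE)[0],key=len)[:,0]
    p=np.array([plane(r,u,v,z)[:2] for u,v in c])*1000
    return cv2.fitEllipse(cv2.convexHull(p.astype(np.float32))), cv2.minAreaRect(p.astype(np.float32))
```

```bash
cat > m1.py <<'E'
from h import *
for n,rs in (("top",dict(coaster=(120,215,205,300),cap=(265,240,325,300),sleeve=(255,230,335,310))),("scene",dict(coaster=(395,175,460,235),cap=(295,208,342,250),sleeve=(280,200,355,270)))):
    r=env.read_camera(n); h=cv2.cvtColor(r["color"],cv2.COLOR_BGR2HSV); H,S,V=[h[...,i] for i in range(3)]
    for k,(a,b,c,d) in rs.items():
        m=(V<60) if k=="cap" else (S<60)&(V>110)
        w=np.zeros_like(m); w[b:d,a:c]=m[b:d,a:c]
        bb=max(blobs(w),key=lambda x:x[0][4])
        e,q=planefit(r,bb[1],dict(coaster=.005,cap=.035,sleeve=.02)[k])
        print(n,k,bb[0],np.round(e[0],1),np.round(e[1],1),round(e[2]))
    m=(S<50)&(V>170)
    for s,mm in blobs(m,150):
        if s[4]<1000:
            e,q=planefit(r,mm,.011); print(n,"white",s,np.round(q[0],1),np.round(q[1],1),round(q[2]))
for n,pts in dict(top=[("glass",320,176,.0425),("cup",231,145,.08)]).items():
    r=env.read_camera(n)
    for k,u,v,z in pts: print(k,plane(r,u,v,z).round(3))
    img=cv2.resize(r["color"][225:320,420:560],None,fx=5,fy=5,interpolation=cv2.INTER_CUBIC); cv2.imwrite("pics/cr.png",img)
E
python3 m1.py
```

```text
top coaster [133, 228, 60, 60, 2788] [556.4 289.2] [108.9 109.5] 75
top cap [274, 249, 42, 42, 1356] [527.7  44.4] [72.3 72.8] 140
top sleeve [264, 239, 63, 63, 1670] [527.6  44.6] [112.  112.6] 119
top white [340, 122, 36, 28, 502] [781.1 -74.6] [30.5 64.8] 26
top white [381, 167, 23, 36, 545] [ 683.3 -136. ] [31.8 64.2] 77
top white [354, 341, 37, 20, 608] [383.3 -89.2] [31.2 62.8] 3
top white [258, 342, 39, 30, 604] [376.2  78.6] [31.6 62.3] 21
scene coaster [401, 184, 53, 44, 1835] [556.9 288.8] [109.  112.2] 23
scene cap [300, 216, 31, 30, 716] [527.5  44.3] [65.7 69.2] 61
scene sleeve [289, 211, 57, 52, 1448] [531.   43.5] [113.8 122. ] 59
scene white [0, 0, 25, 25, 405] [-434.8 -370. ] [112.3  39.5] 4
scene white [24, 0, 25, 19, 301] [-421.1 -306.9] [84.4 41.8] 2
scene white [48, 0, 43, 13, 331] [-389.5 -232.8] [111.2  47.3] 64
scene white [509, 2, 27, 17, 165] [136.4 834.7] [68.8 42.2] 1
scene white [500, 9, 19, 16, 151] [150.  786.8] [44.3 45.8] 30
scene white [286, 165, 29, 25, 385] [377.9  78.4] [34.1 65.6] 22
scene white [213, 197, 33, 23, 426] [384.9 -88.5] [35.  64.5] 3
scene white [158, 251, 36, 41, 391] [ 483.8 -244.1] [57.2 95.4] 87
scene white [255, 322, 23, 35, 582] [ 684.4 -135.6] [32.3 65. ] 77
scene white [302, 353, 35, 37, 632] [781.6 -74.4] [32.5 64.5] 26
glass [ 0.694 -0.003  0.042]
cup [0.741 0.149 0.08 ]
```

View pics/cr.png

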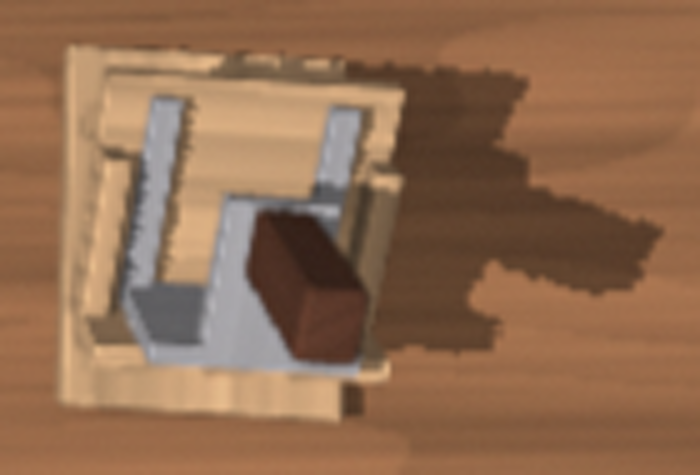

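```bash
cat >> h.py <<'E'
from scipy.spatial.transform import Rotation as Ro
def go(x,y,z,yaw,o=None):
    "shift in tool axes + turn to a world pose from the measured one"
    o=o or env.get_obs(); R=Ro.from_euler("xyz",o["tool_rot"],degrees=True)
    d=R.inv().apply(np.array([x,y,z])-o["tool_pos"]); t=-((yaw-o["tool_rot"][2]+180)%360-180)
    print("shift",d.round(4),"turn",round(t,2),"rows",round(max(np.linalg.norm(d)/.0417,abs(t)/7.16),1))
E
python3 - <<'E'
from h import *
r=env.read_camera("top")
f=lambda a,b,z:plane(r,420+a/5,225+b/5,z)
for n,a,b,z in (("fl",65,45,0),("bl",58,405,0),("br",340,420,0),("tineLtip",167,97,.07),("tineRtip",345,108,.07),("htop1",250,265,.14),("htop",330,325,.142)): print(n,f(a,b,z).round(4))
go(.55,.2,.3,72); go(.47,-.27,.3,-5)
E
```

```text
fl [ 0.5911 -0.2101  0.    ]
bl [ 0.4594 -0.2008  0.    ]
br [ 0.4523 -0.3021  0.    ]
tineLtip [ 0.5621 -0.2267  0.07  ]
tineRtip [ 0.5572 -0.2862  0.07  ]
htop1 [ 0.5016 -0.2287  0.14  ]
htop [ 0.4831 -0.2509  0.142 ]
shift [-0.4603 -0.2885 -0.0606] turn 89.85 rows 13.1
shift [-0.5307 -0.76   -0.0603] turn 166.85 rows 23.3
```

```bash
python3 steer.py '-0.23 -0.145 -0.04 45 0.06;-0.23 -0.145 -0.04 45 0.06;-0.23 -0.145 -0.04 45 0.06;-0.23 -0.145 -0.04 45 0.06;-0.23 -0.145 -0.04 45 0.06;-0.23 -0.145 -0.04 45 0.06;-0.23 -0.145 -0.04 45 0.06'
python3 - <<'E'
from h import *
go(.55,.1,.3,50);go(.47,-.255,.3,-4)
E
```

```text
time_s: 0.88
tool_pos: [0.3797, 0.404, 0.2807]
tool_rot: [179.9, 0.1, 116.3]
force: [0.3, -0.4, 0.2]
grip_width: 0.0607
grasp_force: 0.0
shift [-0.348   0.0181 -0.0188] turn 66.29 rows 9.3
shift [-0.6308 -0.2108 -0.019 ] turn 120.29 rows 16.8
```

```bash
python3 steer.py '-0.348 0.018 -0.019 66 0.06;-0.348 0.018 -0.019 66 0.06;-0.348 0.018 -0.019 66 0.06;-0.348 0.018 -0.019 66 0.06;-0.348 0.018 -0.019 66 0.06;-0.348 0.018 -0.019 66 0.06;-0.348 0.018 -0.019 66 0.06;-0.348 0.018 -0.019 66 0.06'
python3 - <<'E'
from h import *
go(.47,-.255,.3,-4)
E
```

```text
time_s: 1.55
tool_pos: [0.542, 0.1186, 0.298]
tool_rot: [-180.0, -0.1, 59.4]
force: [1.7, 0.2, -0.4]
grip_width: 0.0599
grasp_force: 0.0
shift [-0.3582  0.1281 -0.0024] turn 63.41 rows 9.1
```

```bash
python3 steer.py '-0.358 0.128 -0.002 63.5 0.06;-0.358 0.128 -0.002 63.5 0.06;-0.358 0.128 -0.002 63.5 0.06;-0.358 0.128 -0.002 63.5 0.06;-0.358 0.128 -0.002 63.5 0.06;-0.358 0.128 -0.002 63.5 0.06;-0.358 0.128 -0.002 63.5 0.06;-0.358 0.128 -0.002 63.5 0.06'
python3 steer.py '0 0 0 8 0.06;0 0 0 8 0.06;0 0 0 8 0.06'
python3 - <<'E'
from h import *
r=env.read_camera("wrist");cv2.imwrite("pics/w1.png",r["color"]);print(r["world_from_camera"].round(3).tolist(),env.get_obs()["qpos"].round(0))
E
```

```text
time_s: 2.22
tool_pos: [0.4788, -0.2091, 0.2998]
tool_rot: [-180.0, -0.1, 2.1]
force: [1.0, 0.3, -0.3]
grip_width: 0.0601
grasp_force: 0.0
time_s: 2.47
tool_pos: [0.4795, -0.2072, 0.2994]
tool_rot: [-180.0, -0.0, -5.5]
force: [0.1, 0.7, 0.5]
grip_width: 0.06
grasp_force: 0.0
[[-0.096, -0.963, -0.254, 0.548], [-0.995, 0.092, 0.024, -0.215], [0.0, 0.255, -0.967, 0.445], [0.0, 0.0, 0.0, 1.0]] [-23.   0.  45.  97.  -0.  83. -74.]
```

View pics/w1.png

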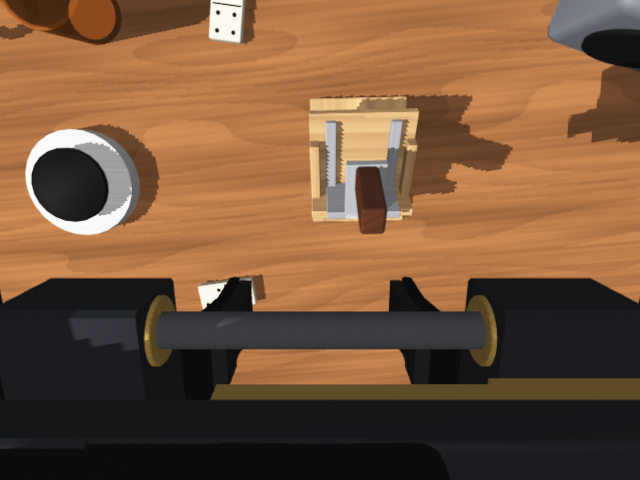

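The wrist view shows the puller straight ahead of the gripper. The tine tips are at (331,122) and (396,122), and the handle runs from (369,168) to its end face at about (372,221).

```bash
cat >> h.py <<'E'
def puller(P,yaw,pitch,p):
    return np.array(P)+Ro.from_euler("zy",[yaw,pitch],degrees=True).apply(np.array(p)/1000)
E
python3 - <<'E'
from h import *
H=(.5217,-.2561,.05)
for n in("top","wrist"):
    r=env.read_camera(n); img=r["color"]; h=cv2.cvtColor(img,cv2.COLOR_BGR2HSV)
    for k,p in dict(tL=(30,30,6),tR=(30,-30,6),hend=(0,0,108),hbase=(0,0,48)).items():
        print(n,k,np.round(proj(r,puller(H,-4,-30,p)),1))
    o=proj(r,puller(H,-4,-30,(0,0,78))); m=((h[...,0]<12)|(h[...,0]>170))&(h[...,1]>90)&(h[...,2]<110)
    w=np.zeros_like(m); a,b=map(int,o); w[b-50:b+50,a-35:a+35]=m[b-50:b+50,a-35:a+35]
    s,mm=max(blobs(w),key=lambda x:x[0][4]); print(s, cv2.minAreaRect(np.argwhere(mm)[:,::-1].astype(np.float32)))
    pts=np.argwhere(mm); v0=pts[:,0].min(); v1=pts[:,0].max()
    for v in range(v0,v1,6): q=pts[pts[:,0]==v][:,1]; print(v,q.min(),q.max(),end="; ")
    print()
go(.4828,-.2534,.22,-4)
E
```

```text
top tL [455.1 253.5]
top tR [490.5 255.2]
top hend [490.6 300.3]
top hbase [477.7 281.8]Traceback (most recent call last):
  File "<stdin>", line 9, in <module>
ValueError: max() iterable argument is empty
```

```bash
cat >> h.py <<'E'
def tri(*rp):
    A=np.zeros((3,3));b=np.zeros(3);L=[]
    for r,u,v in rp:
        o,d=ray(r,u,v); d=d/np.linalg.norm(d); M=np.eye(3)-np.outer(d,d); A+=M; b+=M@o; L.append((M,o))
    x=np.linalg.solve(A,b); return x,max(np.linalg.norm(M@(x-o)) for M,o in L)
E
python3 - <<'E'
from h import *
t=env.read_camera("top");w=env.read_camera("wrist");s=env.read_camera("scene")
for n,a,b in (("tL",(453.4,244.4),(331,122)),("tR",(489.2,246.6),(396,122)),("hend",(486.,290),(372,225))):
    x,e=tri((t,*a),(w,*b)); print(n,x.round(4),e.round(4))
H=(.5217,-.2561,.05)
for k,p in dict(tL=(30,30,6),tR=(30,-30,6),hend=(0,0,108),hbase=(0,0,48)).items(): print(k,puller(H,-4,-30,p).round(4),np.round(proj(w,puller(H,-4,-30,p)),1))
cv2.imwrite("pics/crops.png",np.hstack([cv2.resize(w["color"][85:245,295:435],None,fx=2.8,fy=2.8,interpolation=2),cv2.resize(s["color"][225:337,130:219],None,fx=4,fy=4,interpolation=2)]))
E
```

```text
tL [ 0.5606 -0.2243  0.079 ] 0.0004
tR [ 0.5548 -0.2794  0.0897] 0.0001
hend [ 0.4825 -0.2456  0.1578] 0.0004
tL [ 0.5464 -0.2283  0.0712] [336.3 137.7]
tR [ 0.5428 -0.2881  0.0691] [401.9 135.4]
hend [ 0.4677 -0.2561  0.1435] [383.9 238. ]
hbase [ 0.4977 -0.2561  0.0916] [373.  191.1]
```

View pics/crops.png

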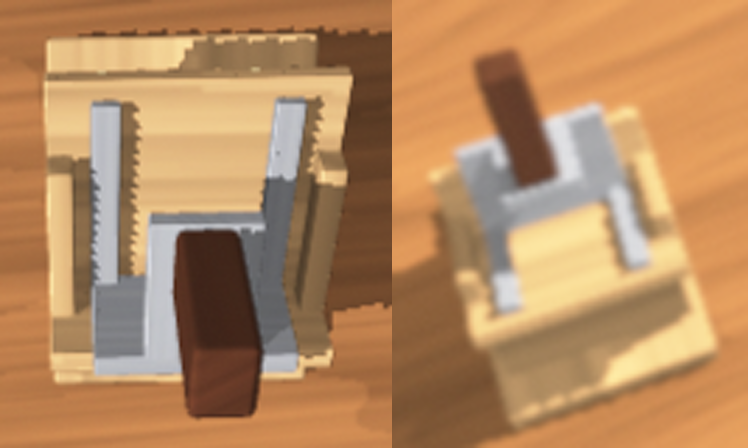

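The crops are sharp enough. In the scene view the handle end is at (156,242) and the tine tips are at (159,299) and (192,290.5). I'll triangulate these points with all three views.

```bash
sed -i 's/"zy"/"ZY"/' h.py
python3 - <<'E'
from h import *
t=env.read_camera("top");w=env.read_camera("wrist");s=env.read_camera("scene")
C={}
for n,a,b,c in (("tL",(453.4,244.6),(332.5,121.5),(191.5,289.5)),("tR",(489.2,246.6),(398.5,121),(159,299.5)),("hend",(486.2,290),(375,227),(156.5,241.5)),
  ("base_fl",(433,234),(312,98.5),None),("base_fr",(489,237),(407.5,97.5),None),("baseF_R",None,(407.5,97.5),(209,311)),("baseF_L",None,None,None)):
    v=[(q,*p) for q,p in((t,a),(w,b),(s,c)) if p]
    if len(v)<2: continue
    x,e=tri(*v); print(n,x.round(4),e.round(4)); C[n]=x
for H in ((.5365,-.2494,.0643),(.534,-.252,.05),(.5365,-.2520,.058)):
    for k,p in dict(tL=(30,30,6),tR=(30,-30,6),hend=(0,0,108)).items(): q=puller(H,-4,-30,p);print(k,q.round(3),*[np.round(proj(c,q),1) for c in (t,w,s)])
E
```

```text
tL [ 0.5612 -0.226   0.0712] 0.0013
tR [ 0.5561 -0.2848  0.0744] 0.0013
hend [ 0.481  -0.25    0.1422] 0.0045
base_fl [ 0.5891 -0.2096  0.0034] 0.0014
base_fr [ 0.5788 -0.3045  0.0247] 0.0013
baseF_R [ 0.592  -0.2526  0.0682] 0.0459
tL [ 0.562 -0.221  0.084] [452.5 243.7] [326.  120.4] [192.1 285.4]
tR [ 0.557 -0.281  0.084] [488.9 245.5] [395.2 118.4] [159.5 296.8]
hend [ 0.483 -0.246  0.158] [486.2 290.1] [370.5 224.1] [155.8 235.6]
tL [ 0.559 -0.224  0.07 ] [451.7 246.2] [328.9 123.6] [191.7 288.4]
tR [ 0.555 -0.284  0.07 ] [487.5 248. ] [395.3 121.7] [159.4 299.6]
hend [ 0.48  -0.248  0.144] [484.7 292. ] [371.8 223. ] [155.8 239.3]
tL [ 0.562 -0.224  0.078] [453.  244.1] [328.8 120.3] [191.4 287.6]
tR [ 0.557 -0.284  0.078] [489.1 246. ] [396.8 118.5] [158.9 298.9]
hend [ 0.483 -0.248  0.152] [486.5 290.2] [372.9 222. ] [155.2 238.1]
```

Run:
```python
from h import *
go(.4947,-.2513,.12,-4.7)
```

```text
shift [0.0196 0.0423 0.1795] turn -0.92 rows 4.4
```

```bash
python3 steer.py '0.0196 0.0423 0.05 -0.9 0.06;0.0196 0.0423 0.09 -0.9 0.06;0.0196 0.0423 0.13 -0.9 0.06;0.0196 0.0423 0.16 -0.9 0.06;0.0196 0.0423 0.1795 -0.9 0.06;0.0196 0.0423 0.1795 -0.9 0.06' 
python3 steer.py '0 0 0 0 0.0;0 0 0 0 0.0;0 0 0 0 0.0;0 0 0 0 0.0;0 0 0 0 0.0' 25
python3 - <<'E'
from h import *
r=env.read_camera("wrist");cv2.imwrite("pics/w2.png",r["color"][60:480])
E
```

```text
time_s: 3.37
tool_pos: [0.4904, -0.25, 0.1142]
tool_rot: [-179.9, 0.6, -4.8]
force: [-1.1, 0.4, -0.2]
grip_width: 0.0602
grasp_force: 0.0
time_s: 3.78
tool_pos: [0.4955, -0.2523, 0.1217]
tool_rot: [180.0, -0.2, -4.8]
force: [0.2, 0.0, -0.1]
grip_width: 0.0345
grasp_force: 0.0
```

View pics/w2.png

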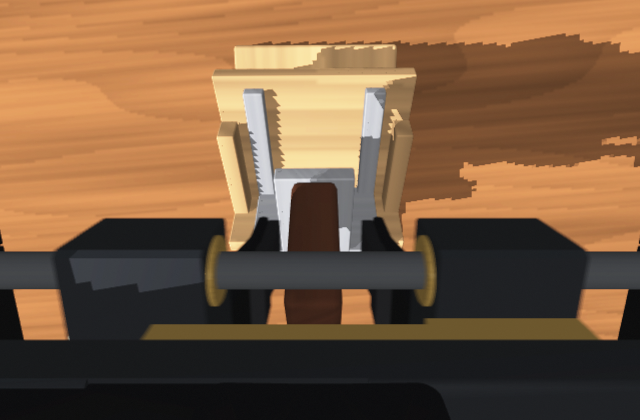

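The handle sits midway between the closing fingers, at about column 314 of the wrist view. I'll close on it and lift.

```bash
python3 steer.py '0 0 0 0 0.0;0 0 0 0 0.0;0 0 0 0 0.0;0 0 0 0 0.0;0 0 0 0 0;0 0 0 0 0' 25
python3 steer.py '0 0 -0.01 0 0;0 0 -0.03 0 0.0;0 0 -0.05 0 0.0;0 0 -0.07 0 0.0;0 0 -0.09 0 0;0 0 -0.1 0 0;0 0 -0.1 0 0;0 0 -0.1 0 0' 25
python3 - <<'E'
from h import *
go(.5276,-.10,.2,90)
E
```

```text
time_s: 4.33
tool_pos: [0.4948, -0.2519, 0.1202]
tool_rot: [-180.0, -0.0, -4.8]
force: [2.0, 1.0, 2.0]
grip_width: 0.0199
grasp_force: 25.0
time_s: 5.0
tool_pos: [0.494, -0.2522, 0.2198]
tool_rot: [-180.0, 0.0, -4.9]
force: [-0.0, 0.2, -1.5]
grip_width: 0.0203
grasp_force: 25.0
shift [ 0.0206 -0.1545  0.0198] turn -94.85 rows 13.2
```

```bash
python3 steer.py '0.022 -0.02 0.005 -7 0;0.022 -0.04 0.01 -14 0;0.022 -0.06 0.015 -21 0;0.023 -0.08 0.02 -28 0;0.023 -0.1 0.025 -35 0;0.023 -0.109 0.03 -42 0;0.024 -0.109 0.035 -49 0;0.024 -0.109 0.04 -56 0'
python3 - <<'E'
from h import *
go(.5276,-.145,.13,90)
E
```

```text
time_s: 5.67
tool_pos: [0.5265, -0.144, 0.1777]
tool_rot: [-179.8, 0.1, 51.6]
force: [-0.1, 0.2, -1.3]
grip_width: 0.0196
grasp_force: 25.0
shift [-0.      0.0017  0.0477] turn -38.37 rows 5.4
```

```bash
python3 steer.py '0 0.0015 0.01 -7 0;0 0.0015 0.02 -14 0;0 0.0015 0.03 -21 0;0 0.0015 0.04 -28 0;0 0.0015 0.0477 -35 0;0 0.0015 0.0477 -38.4 0;0 0.0015 0.0477 -38.4 0;0 0.0015 0.0477 -38.4 0'
python3 steer.py '0 0 0.01 0 0;0 0 0.018 0 0;0 0 0.024 0 0;0 0 0.03 0 0;0 0 0.032 0 0;0 0 0.034 0 0;0 0 0.034 0 0'
python3 - <<'E'
from h import *
r=env.read_camera("scene");cv2.imwrite("pics/s2.png",cv2.resize(r["color"][130:330,130:400],None,fx=2.9,fy=2.9,interpolation=2))
E
```

```text
time_s: 6.33
tool_pos: [0.5276, -0.1464, 0.1309]
tool_rot: [-179.9, -0.0, 89.4]
force: [-0.5, 0.5, -1.5]
grip_width: 0.02
grasp_force: 25.0
time_s: 6.92
tool_pos: [0.5285, -0.1464, 0.0979]
tool_rot: [-180.0, -0.0, 89.5]
force: [0.5, 0.1, -1.4]
grip_width: 0.0195
grasp_force: 25.0
```

View pics/s2.png

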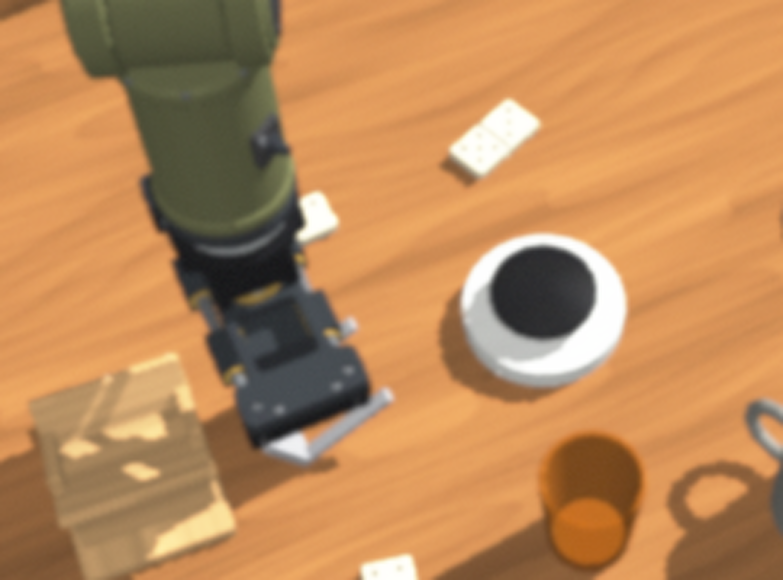

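The puller hangs clear of everything, tines up and facing the sleeve. I'll now touch its back edge to the table and roll it upright with a light grip.

```bash
python3 steer.py '0 0 0.002 0 0;0 0 0.004 0 0;0 0 0.006 0 0;0 0 0.006 0 0' 8
python3 steer.py '0.006 0 0.001 0 0;0.012 0 0.002 0 0;0.018 0 0.004 0 0;0.024 0 0.006 0 0;0.03 0 0.008 0 0;0.036 0 0.01 0 0;0.042 0 0.012 0 0;0.046 0 0.013 0 0' 6
python3 - <<'E'
from h import *
r=env.read_camera("scene");cv2.imwrite("pics/s3.png",cv2.resize(r["color"][200:310,180:330],None,fx=4,fy=4,interpolation=2))
r=env.read_camera("wrist");cv2.imwrite("pics/w3.png",r["color"])
E
```

```text
time_s: 7.3
tool_pos: [0.5292, -0.1467, 0.0934]
tool_rot: [179.9, -0.0, 89.6]
force: [-1.1, 0.7, 4.1]
grip_width: 0.0198
grasp_force: 8.0
time_s: 7.97
tool_pos: [0.529, -0.0997, 0.0787]
tool_rot: [-180.0, 0.0, 89.6]
force: [-0.4, -0.7, -0.2]
grip_width: 0.0197
grasp_force: 6.0
```

View pics/s3.png

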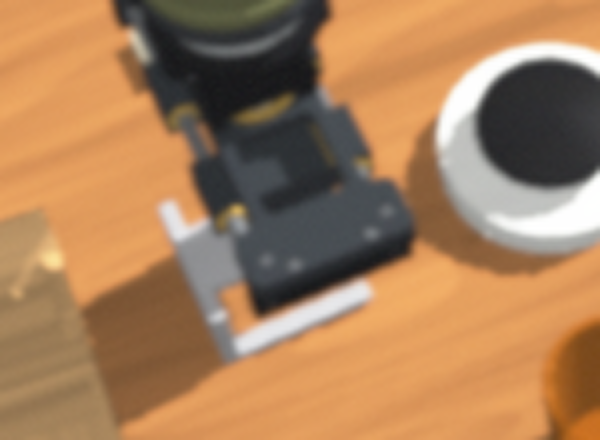

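The puller now sits flat on the table. In this crop the right tine's tip is at (368,292) and its back corner at (232,358). I'll let it settle and regrip it.

```bash
python3 steer.py '0 0 0 0 0.04;0 0 0 0 0.04;0 0 0 0 0.04;0 0 0 0 0.04' 10
python3 - <<'E'
from h import *
r=env.read_camera("scene")
c=lambda a,b:(180+a/4,200+b/4)
im=r["color"]; cv2.imwrite("pics/s4.png",cv2.resize(im[200:310,180:330],None,fx=5,fy=5,interpolation=2))
w=env.read_camera("wrist");cv2.imwrite("pics/w4.png",w["color"])
print(plane(r,*c(369,291),.006),plane(r,*c(226,345),.006), plane(r,*c(232,358),.0))
o=env.get_obs();T=o["tool_pos"];print(T)
for p in((30,30,6),(30,-30,6),(-48,35,48),(0,0,108)): print(np.round(proj(w,puller((T[0],T[1],0),89.6,0,p)),1))
E
```

```text
time_s: 8.4
tool_pos: [0.529, -0.1007, 0.0794]
tool_rot: [180.0, -0.0, 89.5]
force: [-0.4, 0.6, 0.2]
grip_width: 0.0367
grasp_force: 0.0
[ 0.56141414 -0.06883169  0.006     ] [ 0.55808988 -0.14317291  0.006     ] [ 0.56285211 -0.14268867  0.        ]
[ 0.5290281  -0.10058928  0.07932693]
[267. 208.]
[374.6 207.9]
[251.7 374.9]
[321.1 351.7]
```

View pics/w4.png

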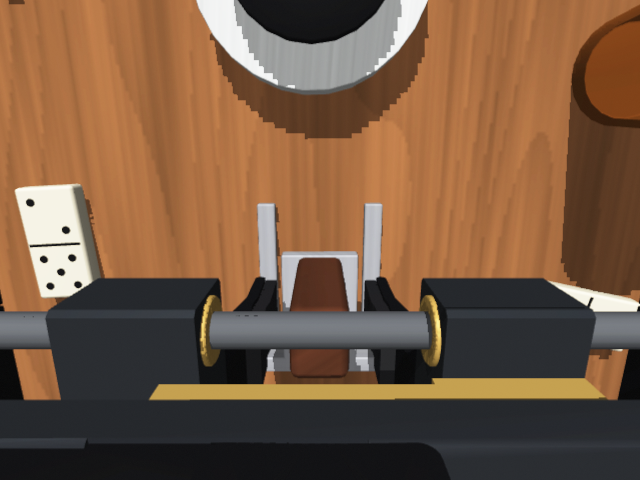

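```bash
cat > chk.py <<'E'
import sys
from cell import env
import numpy as np
f=env.get_obs()["force"]; sys.exit(np.hypot(f[0],f[1])>4)
E
python3 steer.py '0 0 0 0 0;0 0 0 0 0;0 0 0 0 0;0 0 0 0 0;0 0 0 0 0;0 0 0 0 0' 45
python3 steer.py '0 0 -0.012 0 0;0 0 -0.02 0 0;0 0 -0.03 0 0;0 0 -0.03 0 0;0 0 -0.03 0 0' 45
python3 - <<'E'
from h import *
go(.5276,-.03,.1025,90); print(env.get_obs()["tool_pos"])
E
```

```text
time_s: 9.0
tool_pos: [0.5289, -0.1004, 0.0792]
tool_rot: [-180.0, -0.0, 89.6]
force: [-0.5, 0.6, -0.0]
grip_width: 0.0197
grasp_force: 45.0
time_s: 9.42
tool_pos: [0.5298, -0.1004, 0.1104]
tool_rot: [179.9, -0.0, 89.6]
force: [0.1, 0.1, -2.1]
grip_width: 0.02
grasp_force: 45.0
shift [ 0.0704 -0.0028  0.008 ] turn -0.44 rows 1.7
[ 0.52982219 -0.1004111   0.11044999]
```

```bash
python3 steer.py '0.015 -0.002 0 -0.4 0;0.03 -0.0025 0 -0.4 0;0.045 -0.0025 0.004 -0.4 0;0.055 -0.0025 0.007 -0.4 0;0.055 -0.0025 0.007 -0.4 0;0.055 -0.0025 0.007 -0.4 0;0.055 -0.0025 0.007 -0.4 0'
python3 - <<'E'
from h import *
w=env.read_camera("wrist");cv2.imwrite("pics/w5.png",w["color"])
go(.5276,-.01,.1023,90); print(env.get_obs()["tool_pos"])
E
```

```text
time_s: 10.0
tool_pos: [0.5268, -0.0465, 0.1022]
tool_rot: [-180.0, 0.0, 89.9]
force: [-0.5, 0.6, -0.9]
grip_width: 0.0196
grasp_force: 45.0
shift [0.0367 0.0006 0.    ] turn -0.12 rows 0.9
[ 0.5269248  -0.04670956  0.10234611]
```

View pics/w5.png

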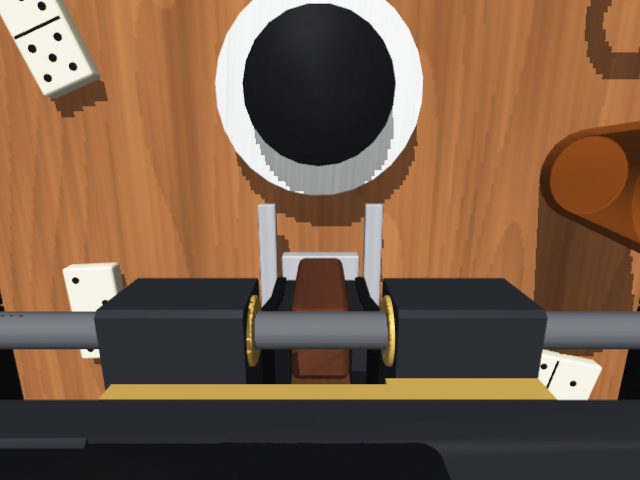

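The tines straddle the axis in this view. Their midpoint is at column 320.5, against 319.5 for both collar and cap. I'll advance carefully and check the force as I go.

```bash
python3 steer.py '0.012 0 0 0 0;0.022 0 0 0 0;0.03 0 0 0 0;0.03 0 0 0 0;0.03 0 0 0 0' && python3 chk.py && 
python3 steer.py '0.004 0 0 0 0;0.008 0 0 0 0;0.011 0 0 0 0;0.011 0 0 0 0' && python3 chk.py && 
python3 steer.py '0.004 0 0 0 0;0.008 0 0 0 0;0.011 0 0 0 0;0.011 0 0 0 0' && python3 chk.py && 
python3 steer.py '0.004 0 0 0 0;0.008 0 0 0 0;0.011 0 0 0 0;0.011 0 0 0 0' && python3 chk.py && 
python3 steer.py '0.004 0 0 0 0;0.008 0 0 0 0;0.011 0 0 0 0;0.011 0 0 0 0' && python3 chk.py && echo CLEAR
```

```text
time_s: 10.47
tool_pos: [0.527, -0.015, 0.1023]
tool_rot: [180.0, 0.0, 90.0]
force: [-0.4, 0.1, -1.7]
grip_width: 0.0195
grasp_force: 45.0False
```

```bash
sed -i 's/sys.exit(\(.*\))$/sys.exit(int(\1))/' chk.py; tail -1 chk.py
python3 steer.py '0.004 0 0 0 0;0.008 0 0 0 0;0.011 0 0 0 0;0.011 0 0 0 0' && python3 chk.py && 
python3 steer.py '0.004 0 0 0 0;0.008 0 0 0 0;0.011 0 0 0 0;0.011 0 0 0 0' && python3 chk.py && 
python3 steer.py '0.004 0 0 0 0;0.008 0 0 0 0;0.011 0 0 0 0;0.011 0 0 0 0' && python3 chk.py && 
python3 steer.py '0.004 0 0 0 0;0.008 0 0 0 0;0.011 0 0 0 0;0.011 0 0 0 0' && python3 chk.py && echo CLEAR
```

```text
f=env.get_obs()["force"]; sys.exit(int(np.hypot(f[0],f[1])>4))
time_s: 10.8
tool_pos: [0.5269, -0.0035, 0.1022]
tool_rot: [-180.0, -0.0, 90.0]
force: [0.3, -1.0, -1.8]
grip_width: 0.02
grasp_force: 45.0
time_s: 11.13
tool_pos: [0.527, 0.0077, 0.1022]
tool_rot: [180.0, -0.0, 90.0]
force: [-0.6, -0.0, -1.9]
grip_width: 0.0196
grasp_force: 45.0
time_s: 11.47
tool_pos: [0.527, 0.0187, 0.1023]
tool_rot: [180.0, -0.0, 90.0]
force: [0.6, 0.3, -1.5]
grip_width: 0.02
grasp_force: 45.0
time_s: 11.8
tool_pos: [0.527, 0.0297, 0.1023]
tool_rot: [180.0, -0.0, 90.0]
force: [-0.1, 0.4, -1.8]
grip_width: 0.0198
grasp_force: 45.0
CLEAR
```

```bash
python3 steer.py '0.002 0 0 0 0;0.004 0 0 0 0;0.006 0 0 0 0;0.006 0 0 0 0' && python3 chk.py && 
python3 steer.py '0.002 0 0 0 0;0.004 0 0 0 0;0.006 0 0 0 0;0.007 0 0 0 0;0.007 0 0 0 0' && python3 chk.py && echo CLEAR
python3 - <<'E'
from h import *
w=env.read_camera("wrist");s=env.read_camera("scene")
cv2.imwrite("pics/w6.png",np.hstack([w["color"][150:400,160:480],cv2.resize(s["color"][180:290,250:400],None,fx=3,fy=2.2727272)[:250]]))
E
```

```text
time_s: 12.13
tool_pos: [0.527, 0.0351, 0.1023]
tool_rot: [180.0, -0.0, 90.0]
force: [-0.1, 1.7, -1.9]
grip_width: 0.0197
grasp_force: 45.0
time_s: 12.55
tool_pos: [0.527, 0.042, 0.1022]
tool_rot: [180.0, -0.0, 90.0]
force: [-0.1, 0.6, -1.9]
grip_width: 0.0197
grasp_force: 45.0
CLEAR
```

View pics/w6.png

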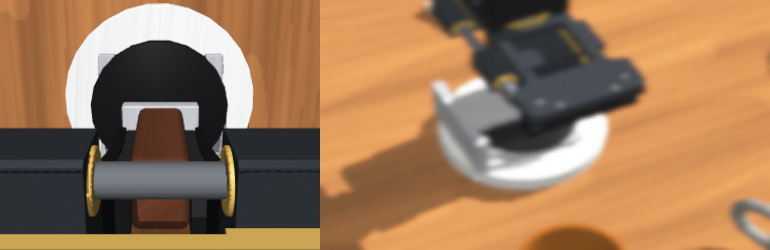

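The fork is fully under the flange: its tine tips show beyond the rim on both sides, with no resistance felt. I'll pull straight up.

```bash
python3 steer.py '0.001 0 0 0 0;0.001 0 0 0 0;0.001 0 -0.001 0 0;0.001 0 -0.002 0 0;0.001 0 -0.003 0 0;0.001 0 -0.004 0 0' 60
python3 steer.py '0 0 -0.001 0 0;0 0 -0.002 0 0;0 0 -0.003 0 0;0 0 -0.004 0 0;0 0 -0.005 0 0;0 0 -0.006 0 0'
python3 steer.py '0 0 -0.001 0 0;0 0 -0.002 0 0;0 0 -0.003 0 0;0 0 -0.004 0 0;0 0 -0.005 0 0;0 0 -0.006 0 0'
```

```text
time_s: 13.15
tool_pos: [0.5268, 0.0425, 0.1054]
tool_rot: [180.0, 0.0, 90.0]
force: [3.7, 1.1, -14.4]
grip_width: 0.0195
grasp_force: 60.0
time_s: 13.65
tool_pos: [0.5269, 0.0425, 0.1133]
tool_rot: [-180.0, -0.0, 90.0]
force: [-0.6, -0.1, -2.2]
grip_width: 0.0197
grasp_force: 60.0
time_s: 14.15
tool_pos: [0.5271, 0.0427, 0.1187]
tool_rot: [180.0, -0.0, 90.0]
force: [-0.2, -0.5, -1.3]
grip_width: 0.0201
grasp_force: 60.0
```

```bash
python3 steer.py '0 0 -0.002 0 0;0 0 -0.006 0 0;0 0 -0.012 0 0;0 0 -0.018 0 0;0 0 -0.024 0 0;0 0 -0.03 0 0;0 0 -0.034 0 0;0 0 -0.034 0 0'
python3 - <<'E'
from h import *
w=env.read_camera("wrist");s=env.read_camera("scene")
cv2.imwrite("pics/w7.png",np.hstack([w["color"][100:400,160:480],cv2.resize(s["color"][160:290,250:400],None,fx=3,fy=300/130)[:300]]))
go(.5565,.289,.19,140);go(.5565,.289,.19,90);
E
```

```text
time_s: 14.82
tool_pos: [0.5278, 0.0427, 0.1536]
tool_rot: [179.9, -0.0, 90.0]
force: [0.1, -0.4, -2.7]
grip_width: 0.0197
grasp_force: 60.0
shift [ 0.2464  0.0293 -0.0375] turn -50.04 rows 7.0
shift [ 0.2464  0.0293 -0.0375] turn -0.04 rows 6.0
```

View pics/w7.png

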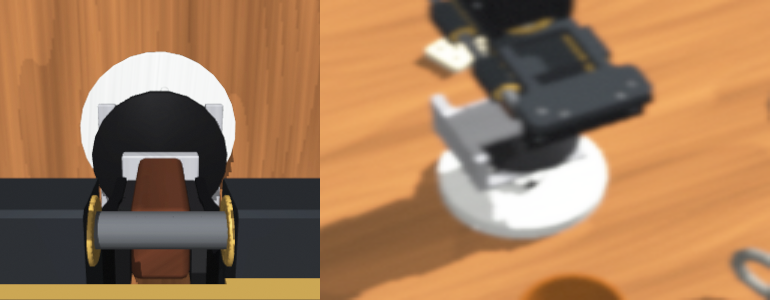

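The cap is off and riding level on the fork. I'll carry it smoothly to the coaster.

```bash
python3 steer.py '0.004 0 0 0 0;0.012 0.001 0 0 0;0.025 0.003 0 0 0;0.043 0.005 0 0 0;0.065 0.007 0 0 0;0.089 0.01 0 0 0;0.113 0.013 0 0 0;0.137 0.016 0 0 0'
python3 steer.py '0.024 0.003 0 0 0;0.046 0.006 0 0 0;0.064 0.008 0 0 0;0.079 0.01 0 0 0;0.091 0.011 0 0 0;0.1 0.012 0 0 0;0.105 0.012 0 0 0;0.108 0.012 0 0 0'
python3 steer.py '0 0 0.004 0 0;0 0 0.01 0 0;0 0 0.016 0 0;0 0 0.022 0 0;0 0 0.027 0 0;0 0 0.03 0 0;0 0 0.032 0 0;0 0 0.032 0 0'
python3 - <<'E'
from h import *
go(.5558,.2875,.0902,90)
o=env.get_obs(); w=env.read_camera("wrist"); h=cv2.cvtColor(w["color"],cv2.COLOR_BGR2HSV)
cv2.imwrite("pics/w8.png",w["color"])
P=puller((o["tool_pos"][0]+.0007,o["tool_pos"][1]+.0015,o["tool_pos"][2]-.0792),90,0,(0,0,-6))
for a in (-90,-45,0,45,90): q=puller(P,90,0,(38*np.cos(np.radians(a)),38*np.sin(np.radians(a)),18)); print(a,np.round(proj(w,q),1))
m=h[...,2]<50
for v in (150,170,180,190,200,210,220,240): x=np.flatnonzero(m[v,200:440])+200; print(v,(x.min(),x.max()) if len(x) else None)
E
```

```text
time_s: 15.58
tool_pos: [0.5427, 0.1826, 0.1519]
tool_rot: [-180.0, -0.0, 90.0]
force: [0.4, 0.3, -2.0]
grip_width: 0.02
grasp_force: 60.0
time_s: 16.25
tool_pos: [0.5552, 0.2877, 0.1522]
tool_rot: [-180.0, 0.0, 89.9]
force: [0.2, 0.4, -2.2]
grip_width: 0.0196
grasp_force: 60.0
time_s: 16.92
tool_pos: [0.5549, 0.2873, 0.1196]
tool_rot: [-180.0, 0.0, 90.0]
force: [0.5, -0.3, -2.3]
grip_width: 0.0198
grasp_force: 60.0
shift [0.0002 0.0009 0.0294] turn -0.05 rows 0.7
-90 [390.  260.1]
-45 [371.7 212.9]
0 [322.3 192.5]
45 [272.8 212.9]
90 [254.5 260.1]
150 None
170 None
180 None
190 None
200 (np.int64(286), np.int64(352))
210 (np.int64(273), np.int64(365))
220 (np.int64(264), np.int64(374))
240 (np.int64(255), np.int64(383))
```

```bash
python3 steer.py '0 0.001 0.006 0 0;0 0.001 0.012 0 0;0 0.001 0.017 0 0;0 0.001 0.021 0 0;0 0.001 0.024 0 0;0 0.001 0.026 0 0;0 0.001 0.026 0 0'
python3 steer.py '0 0 0.001 0 0;0 0 0.002 0 0;0 0 0.003 0 0;0 0 0.004 0 0;0 0 0.005 0 0;0 0 0.006 0 0;0 0 0.006 0 0'
python3 - <<'E'
from h import *
go(.5558,.2875,.0872,90)
E
```

```text
time_s: 17.55
tool_pos: [0.5558, 0.2874, 0.0936]
tool_rot: [-180.0, 0.0, 90.0]
force: [1.0, 0.4, -2.0]
grip_width: 0.0196
grasp_force: 60.0
time_s: 18.13
tool_pos: [0.5562, 0.2876, 0.0882]
tool_rot: [180.0, -0.0, 90.0]
force: [0.2, 0.6, -1.8]
grip_width: 0.0195
grasp_force: 60.0
shift [-0.0001 -0.0004  0.001 ] turn -0.04 rows 0.0
```

```bash
python3 steer.py '0 0 0.001 0 0;0 0 0.001 0 0;0 0 0.001 0 0' && python3 chk.py &&
python3 steer.py '-0.002 0 0 0 0;-0.005 0 0 0 0;-0.009 0 0 0 0;-0.013 0 0 0 0;-0.015 0 0 0 0;-0.015 0 0 0 0'
python3 - <<'E'
from h import *
o=env.get_obs(); w=env.read_camera("wrist"); h=cv2.cvtColor(w["color"],cv2.COLOR_BGR2HSV); m=h[...,2]<50
for P in ((.5565,.289,.005),):
  for a in (0,45,-45): q=puller(P,90,0,(38*np.cos(np.radians(a)),38*np.sin(np.radians(a)),18)); print(a,np.round(proj(w,q),1))
for v in (150,160,165,170,175,180,185,190,200,210): x=np.flatnonzero(m[v,200:440])+200; print(v,(x.min(),x.max()) if len(x) else None)
E
```

```text
time_s: 18.38
tool_pos: [0.5562, 0.2876, 0.0873]
tool_rot: [180.0, -0.0, 90.0]
force: [0.1, 0.1, -1.1]
grip_width: 0.0195
grasp_force: 60.0
time_s: 18.88
tool_pos: [0.5564, 0.2714, 0.0874]
tool_rot: [180.0, 0.0, 89.9]
force: [-0.8, -0.3, -1.3]
grip_width: 0.0199
grasp_force: 60.0
0 [320.9 162.3]
45 [269.9 183.9]
-45 [372.  183.7]
150 None
160 None
165 (np.int64(297), np.int64(341))
170 (np.int64(286), np.int64(352))
175 (np.int64(277), np.int64(360))
180 (np.int64(271), np.int64(366))
185 (np.int64(267), np.int64(370))
190 (np.int64(262), np.int64(375))
200 (np.int64(257), np.int64(380))
210 (np.int64(253), np.int64(385))
```

The cap stayed put on the coaster, matching the prediction to about 1 px. I'll withdraw fully and raise.

```bash
python3 steer.py '-0.005 0 0 0 0;-0.013 0 0 0 0;-0.023 0 0 0 0;-0.035 0 0 0 0;-0.047 0 0 0 0;-0.057 0 0 0 0;-0.065 0 0 0 0;-0.07 0 0 0 0'
python3 steer.py '-0.004 0 -0.005 0 0;-0.006 0 -0.02 0 0;-0.008 0 -0.045 0 0;-0.008 0 -0.075 0 0;-0.008 0 -0.105 0 0;-0.008 0 -0.13 0 0;-0.008 0 -0.135 0 0;-0.008 0 -0.135 0 0'
python3 - <<'E'
from h import *
for n,b in (("top",(120,200,230,310)),):
    r=env.read_camera(n); h=cv2.cvtColor(r["color"],cv2.COLOR_BGR2HSV); S,V=h[...,1],h[...,2]
    print("coaster px at",proj(r,(.5565,.289,.005)))
    m=np.zeros(V.shape,bool); m[225:295,130:200]=(V<60)[225:295,130:200]
    s,mm=max(blobs(m,20),key=lambda x:x[0][4]); print(s,[np.round(x,1) for x in planefit(r,mm,.02)[0][:2]])
    m[:]=0; m[215:300,125:203]=((S<60)&(V>110)|(V<60))[215:300,125:203]
    s,mm=max(blobs(m,20),key=lambda x:x[0][4]); print(s,[np.round(x,1) for x in planefit(r,mm,.005)[0][:2]])
go(.5,-.2,.23,-4.7)
E
```

```text
time_s: 19.6
tool_pos: [0.5563, 0.2005, 0.0874]
tool_rot: [180.0, 0.0, 89.8]
force: [-0.5, 0.2, -2.2]
grip_width: 0.0197
grasp_force: 60.0
time_s: 20.27
tool_pos: [0.5573, 0.1953, 0.2248]
tool_rot: [179.8, -0.1, 90.0]
force: [0.4, 0.3, -2.3]
grip_width: 0.0199
grasp_force: 60.0
coaster px at (np.float64(162.47122772900866), np.float64(257.22488045052944))
[130, 225, 56, 70, 2515] [array([560.9, 293. ]), array([107.9, 166.6])]
[125, 215, 78, 85, 3758] [array([569.7, 288.4]), array([152.6, 193.9])]
shift [-0.395  -0.0561 -0.0078] turn 94.69 rows 13.2
```

```bash
python3 steer.py '-0.01 -0.002 0 7 0;-0.03 -0.005 0 14 0;-0.055 -0.009 0 21 0;-0.085 -0.014 0 28 0;-0.115 -0.019 0 35 0;-0.145 -0.024 0 42 0;-0.175 -0.029 0 49 0;-0.205 -0.033 0 56 0' 50
python3 - <<'E'
from h import *
go(.51,-.1,.225,-4.7)
E
```

```text
time_s: 20.98
tool_pos: [0.521, -0.0116, 0.2199]
tool_rot: [-179.9, 0.2, 33.6]
force: [-0.1, 0.1, -2.2]
grip_width: 0.0198
grasp_force: 50.0
shift [-0.0582  0.0675 -0.005 ] turn 38.35 rows 5.4
```

```bash
python3 steer.py '-0.015 0.017 0 7 0;-0.03 0.035 0 14 0;-0.042 0.05 0 21 0;-0.052 0.062 0 28 0;-0.058 0.0675 0.02 35 0;-0.058 0.0675 0.04 38.3 0;-0.058 0.0675 0.06 38.3 0;-0.058 0.0675 0.07 38.3 0'
python3 steer.py '0 0 0.02 0 0;0 0 0.04 0 0;0 0 0.055 0 0;0 0 0.06 0 0;0 0 0.06 0 0'
python3 - <<'E'
from h import *
go(.51,-.1,.0792,-4.7)
r=env.read_camera("top"); h=cv2.cvtColor(r["color"],cv2.COLOR_BGR2HSV); S,V=h[...,1],h[...,2]
m=np.zeros(V.shape,bool); m[210:310,115:215]=(V<60)[210:310,115:215]
for s,mm in blobs(m,60): print("dark",s,[np.round(x,1) for x in planefit(r,mm,.02)[0][:2]])
m[:]=0; m[215:300,115:215]=((S<60)&(V>90))[215:300,115:215]
for s,mm in blobs(m,60): print("steel",s,[np.round(x,1) for x in planefit(r,mm,.005)[0][:2]])
E
```

```text
time_s: 21.65
tool_pos: [0.5096, -0.0985, 0.148]
tool_rot: [180.0, 0.4, -4.4]
force: [-0.6, 0.4, -2.9]
grip_width: 0.0197
grasp_force: 50.0
time_s: 22.07
tool_pos: [0.5108, -0.0985, 0.0902]
tool_rot: [180.0, 0.3, -4.3]
force: [-0.3, -0.3, -1.6]
grip_width: 0.0195
grasp_force: 50.0
shift [-0.0006  0.0016  0.011 ] turn 0.39 rows 0.3
dark [139, 236, 41, 41, 1322] [array([557.2, 289.5]), array([73., 74.])]
steel [133, 228, 60, 60, 1410] [array([556.3, 289. ]), array([109.3, 109.9])]
```

The cap is at (557, 289.5) mm, centred on the coaster at (556, 289). Next I'll stand the puller on the table and take a lower, lighter grip so it can tilt.

```bash
python3 steer.py '0 0 0.004 0 0;0 0 0.007 0 0;0 0 0.009 0 0;0 0 0.011 0 0;0 0 0.011 0 0;0 0 0.011 0 0' 10
python3 steer.py '0 0 0 0 0.04;0 0 0 0 0.04;0 0 0 0 0.04;0 0 0.003 0 0.04;0 0 0.006 0 0.04;0 0 0.006 0 0.04' 10
python3 steer.py '0 0 0 0.4 0;0 0 0 0.4 0;0 0 0 0.4 0;0 0 0 0.4 0;0 0 0 0.4 0;0 0 0 0.4 0' 3
python3 steer.py '-0.001 0 -0.002 0 0;-0.003 0 -0.004 0 0;-0.006 0 -0.006 0 0;-0.01 0 -0.008 0 0;-0.014 0 -0.01 0 0;-0.018 0 -0.011 0 0;-0.018 0 -0.011 0 0' 3
python3 - <<'E'
from h import *
o=env.get_obs(); w=env.read_camera("wrist"); h=cv2.cvtColor(w["color"],cv2.COLOR_BGR2HSV)
cv2.imwrite("pics/w10.png",w["color"])
T=o["tool_pos"]; yaw=o["tool_rot"][2]; g=T+[0,0,.002]
for p in (0,-10,-15,-20,-25,-30):
    O=g-Ro.from_euler("ZY",[yaw,p],degrees=True).apply([-.0015,0,.075])
    print(p,O.round(4),np.round(proj(w,puller(O,yaw,p,(30,30,6))),0),np.round(proj(w,puller(O,yaw,p,(30,-30,6))),0),"heel z",puller(O,yaw,p,(-48,0,0))[2].round(4))
m=(h[...,1]<60)&(h[...,2]>110)
for s,mm in blobs(m,40):
    if 220<s[0]<420 and 120<s[1]<300: print(s)
E
```

```text
time_s: 22.62
tool_pos: [0.5126, -0.0988, 0.0814]
tool_rot: [-180.0, -0.0, -4.3]
force: [-0.8, 0.1, -1.4]
grip_width: 0.0198
grasp_force: 10.0
time_s: 23.12
tool_pos: [0.5121, -0.0987, 0.0746]
tool_rot: [180.0, 0.1, -4.3]
force: [-0.1, -0.1, 0.2]
grip_width: 0.0394
grasp_force: 0.0
time_s: 23.62
tool_pos: [0.5126, -0.0988, 0.0753]
tool_rot: [180.0, -0.0, -4.7]
force: [-0.7, 0.1, -1.2]
grip_width: 0.0203
grasp_force: 3.0
time_s: 24.2
tool_pos: [0.4937, -0.0972, 0.0865]
tool_rot: [-180.0, 0.0, -4.8]
force: [-0.3, 0.2, -2.9]
grip_width: 0.0202
grasp_force: 3.0
0 [ 0.4952 -0.0973  0.0135] [263. 209.] [374. 209.] heel z 0.0135
-10 [ 0.5082 -0.0984  0.0149] [260. 189.] [376. 189.] heel z 0.0065
-15 [ 0.5145 -0.0989  0.0164] [259. 179.] [377. 180.] heel z 0.004
-20 [ 0.5207 -0.0994  0.0185] [257. 170.] [379. 170.] heel z 0.0021
-25 [ 0.5267 -0.0999  0.0211] [255. 162.] [381. 162.] heel z 0.0008
-30 [ 0.5324 -0.1004  0.0243] [253. 153.] [383. 153.] heel z 0.0003
[365, 205, 19, 14, 210]
[257, 206, 19, 102, 1546]
[281, 257, 32, 23, 400]
```

At 3 N the pads still hold the puller upright. I'll tilt it with a light, controlled push of its low back edge against the fixed collar, from the free +y side.

```bash
python3 steer.py '0 0 0 0 0;0 0 -0.015 0 0;0 0 -0.04 0 0;0 0 -0.07 0 0;0 0 -0.09 0 0;0 0 -0.09 0 0' 40
python3 - <<'E'
from h import *
go(.5276,.16,.175,90);print(env.get_obs()["tool_pos"])
E
```

```text
time_s: 24.75
tool_pos: [0.4977, -0.0978, 0.1806]
tool_rot: [-179.9, -0.5, -4.8]
force: [1.2, -0.2, -1.5]
grip_width: 0.0195
grasp_force: 40.0
shift [ 0.0084 -0.2594  0.006 ] turn -94.75 rows 13.2
[ 0.49769147 -0.097848    0.18062254]
```

```bash
python3 steer.py '0 -0.008 0 -7 0;0 -0.024 0 -14 0;0.001 -0.045 0 -21 0;0.002 -0.068 0 -28 0;0.003 -0.092 0 -35 0;0.004 -0.116 0 -42 0;0.005 -0.14 0 -49 0;0.006 -0.164 0 -56 0'
python3 - <<'E'
from h import *
go(.5276,.155,.175,90);print(env.get_obs()["tool_pos"])
E
```

```text
time_s: 25.42
tool_pos: [0.5136, 0.0668, 0.175]
tool_rot: [-179.9, 0.1, 51.6]
force: [-0.2, -0.1, -1.4]
grip_width: 0.0201
grasp_force: 40.0
shift [ 0.0778 -0.0438 -0.    ] turn -38.4 rows 5.4
[0.5136319  0.066775   0.17499876]
```

```bash
python3 steer.py '0.018 -0.01 0 -7 0;0.035 -0.02 0 -14 0;0.05 -0.028 0 -21 0;0.062 -0.035 0 -28 0;0.073 -0.041 0 -35 0;0.078 -0.044 0 -38.4 0;0.078 -0.044 0 -38.4 0;0.078 -0.044 0 -38.4 0'
python3 steer.py '0 0 0.012 0 0;0 0 0.03 0 0;0 0 0.05 0 0;0 0 0.068 0 0;0 0 0.08 0 0;0 0 0.088 0 0;0 0 0.09 0 0;0 0 0.09 0 0'
python3 - <<'E'
from h import *
go(.5276,.148,.085,90);print(env.get_obs()["tool_pos"])
E
```

```text
time_s: 26.08
tool_pos: [0.5281, 0.1538, 0.1751]
tool_rot: [-179.9, 0.1, 89.6]
force: [-0.3, 0.2, -1.3]
grip_width: 0.0196
grasp_force: 40.0
time_s: 26.75
tool_pos: [0.5285, 0.1536, 0.0858]
tool_rot: [-180.0, 0.0, 89.6]
force: [0.1, 0.2, -1.2]
grip_width: 0.0197
grasp_force: 40.0
shift [-0.0056 -0.0009  0.0008] turn -0.38 rows 0.1
[0.52849339 0.15362977 0.08584248]
```

```bash
cat > pit.py <<'E'
from h import *
o=env.get_obs(); w=env.read_camera("wrist"); h=cv2.cvtColor(w["color"],cv2.COLOR_BGR2HSV)
T=o["tool_pos"]; yaw=o["tool_rot"][2]; g=T+[0,0,.002]
for p in range(0,-45,-10):
    O=g-Ro.from_euler("ZY",[yaw,p],degrees=True).apply([-.0015,0,.077])
    print(p,*[np.round(proj(w,puller(O,yaw,p,(30,s*30,6))),0) for s in(1,-1)])
m=(h[...,1]<60)&(h[...,2]>110)
for s,mm in blobs(m,30):
    if 200<s[0]<420 and 60<s[1]<300: print(s)
E
python3 steer.py '-0.003 0 0 0 0;-0.006 0 0 0 0;-0.009 0 -0.001 0 0;-0.012 0 -0.002 0 0;-0.015 0 -0.003 0 0;-0.018 0 -0.003 0 0;-0.021 0 -0.004 0 0;-0.021 0 -0.004 0 0' 4
python3 pit.py
```

```text
time_s: 27.42
tool_pos: [0.5288, 0.1323, 0.0907]
tool_rot: [180.0, -0.0, 89.6]
force: [0.3, 1.0, -1.7]
grip_width: 0.0195
grasp_force: 4.0
0 [266. 207.] [376. 207.]
-10 [263. 186.] [378. 186.]
-20 [260. 167.] [382. 167.]
-30 [256. 149.] [386. 149.]
-40 [252. 133.] [391. 133.]
[254, 178, 23, 130, 2067]
[364, 178, 23, 130, 2074]
[280, 238, 81, 42, 1787]
```

It's pivoting as planned: the tips have moved to row 178, about 13° of tilt, with only 1 N of contact. I'll continue to 30°.

```bash
python3 steer.py '-0.003 0 -0.001 0 0;-0.006 0 -0.002 0 0;-0.009 0 -0.003 0 0;-0.012 0 -0.004 0 0;-0.015 0 -0.005 0 0;-0.018 0 -0.005 0 0;-0.021 0 -0.006 0 0;-0.021 0 -0.006 0 0' 4
python3 pit.py
```

```text
time_s: 28.13
tool_pos: [0.5284, 0.111, 0.0964]
tool_rot: [-180.0, 0.0, 89.6]
force: [-0.3, -0.6, -1.4]
grip_width: 0.0203
grasp_force: 4.0
0 [266. 207.] [376. 207.]
-10 [264. 186.] [378. 186.]
-20 [260. 167.] [382. 167.]
-30 [256. 149.] [386. 149.]
-40 [252. 133.] [391. 133.]
[248, 142, 145, 166, 8037]
[372, 142, 21, 7, 136]
```

```bash
python3 steer.py '0 0 0 0 0;0 0 0 0 0;0.004 0 -0.002 0 0;0.012 0 -0.006 0 0;0.024 0 -0.02 0 0;0.03 0 -0.045 0 0;0.03 0 -0.075 0 0;0.03 0 -0.105 0 0' 40
python3 steer.py '-0.01 0 -0.03 0 0;-0.035 -0.001 -0.04 7 0;-0.065 -0.002 -0.04 14 0;-0.098 -0.005 -0.04 21 0;-0.13 -0.008 -0.04 28 0;-0.162 -0.011 -0.04 35 0;-0.194 -0.014 -0.04 42 0;-0.225 -0.017 -0.04 49 0'
python3 - <<'E'
from h import *
go(.5,-.2516,.22,-4.7);print(env.get_obs()["tool_pos"])
E
```

```text
time_s: 28.85
tool_pos: [0.5279, 0.1436, 0.2023]
tool_rot: [-179.9, 0.0, 89.8]
force: [1.0, -0.4, -1.3]
grip_width: 0.02
grasp_force: 40.0
time_s: 29.52
tool_pos: [0.5101, -0.0837, 0.2419]
tool_rot: [180.0, -0.1, 40.4]
force: [0.6, 0.5, -0.9]
grip_width: 0.02
grasp_force: 40.0
shift [-0.1165  0.1214  0.0218] turn 45.05 rows 6.3
[ 0.51012498 -0.08368527  0.24188026]
```

```bash
python3 steer.py '-0.02 0.021 0 7 0;-0.04 0.042 0 14 0;-0.06 0.062 0 21 0;-0.078 0.082 0 28 0;-0.094 0.098 0.005 35 0;-0.108 0.112 0.01 42 0;-0.1165 0.1214 0.015 45 0;-0.1165 0.1214 0.02 45 0'
python3 steer.py '0 0 0 0 0;0 0 0 0 0;0 0 0 0 0'
python3 pit.py
python3 - <<'E'
from h import *
go(.5,-.2516,.14,-4.7);print(env.get_obs()["tool_pos"])
E
```

```text
time_s: 30.18
tool_pos: [0.5005, -0.2536, 0.2214]
tool_rot: [179.9, -0.0, -4.6]
force: [-0.7, -0.7, -2.3]
grip_width: 0.0202
grasp_force: 40.0
time_s: 30.43
tool_pos: [0.5017, -0.2489, 0.2213]
tool_rot: [-179.9, -0.0, -4.1]
force: [-0.2, 0.9, -2.0]
grip_width: 0.0194
grasp_force: 40.0
0 [263. 208.] [373. 208.]
-10 [261. 188.] [376. 188.]
-20 [258. 169.] [379. 169.]
-30 [253. 151.] [382. 151.]
-40 [248. 135.] [387. 135.]
[248, 142, 145, 164, 8194]
shift [-0.0016  0.0026  0.0815] turn 0.56 rows 2.0
[ 0.50170306 -0.24919911  0.22146663]
```

```bash
python3 steer.py '0 0.001 0.015 0.3 0;-0.001 0.0025 0.035 0.5 0;-0.0015 0.0025 0.055 0.5 0;-0.0015 0.0025 0.07 0.5 0;-0.0015 0.0025 0.08 0.5 0;-0.0015 0.0025 0.0815 0.5 0;-0.0015 0.0025 0.0815 0.5 0'
python3 steer.py '0 0 0.003 0 0;0 0 0.006 0 0;0 0 0.009 0 0;0 0 0.012 0 0;0 0 0.014 0 0;0 0 0.014 0 0' 40
python3 steer.py '0 0 0.0015 0 0;0 0 0.003 0 0;0 0 0.003 0 0'
python3 - <<'E'
from h import *
go(.5,-.2516,.115,-4.7)
E
```

```text
time_s: 31.07
tool_pos: [0.4994, -0.2527, 0.1397]
tool_rot: [-180.0, 0.0, -4.8]
force: [-0.3, -0.2, -1.9]
grip_width: 0.0196
grasp_force: 40.0
time_s: 31.57
tool_pos: [0.499, -0.2531, 0.1253]
tool_rot: [-180.0, 0.0, -4.8]
force: [0.8, -0.2, -1.9]
grip_width: 0.0195
grasp_force: 40.0
time_s: 31.82
tool_pos: [0.4993, -0.2535, 0.1242]
tool_rot: [-179.9, -0.0, -4.9]
force: [-4.1, 1.7, 8.3]
grip_width: 0.0196
grasp_force: 40.0
shift [ 0.0005 -0.002   0.0092] turn -0.16 rows 0.2
```

The heel has touched the seat; the force lies along the seat normal. I'll ease off, slide back down-slope to the wall with a light grip, and release.

```bash
python3 steer.py '0 0.002 -0.002 0 0;0 0.002 -0.002 0 0;-0.001 0.002 -0.001 0 0;-0.002 0.002 -0.0005 0 0;-0.003 0.002 0 0 0;-0.004 0.002 0.0005 0 0;-0.005 0.002 0.001 0 0;-0.005 0.002 0.001 0 0' 6
python3 pit.py | tail -3
python3 steer.py '-0.001 0 0.0005 0 0;-0.002 0 0.001 0 0;-0.003 0 0.0015 0 0;-0.004 0 0.002 0 0;-0.004 0 0.002 0 0' 5
python3 pit.py | tail -3
```

```text
time_s: 32.48
tool_pos: [0.4936, -0.2546, 0.1213]
tool_rot: [-180.0, 0.1, -4.8]
force: [-0.2, -0.7, -2.3]
grip_width: 0.0202
grasp_force: 6.0
-30 [253. 151.] [382. 151.]
-40 [248. 135.] [387. 135.]
[247, 141, 147, 166, 8431]
time_s: 32.95
tool_pos: [0.4906, -0.2545, 0.1201]
tool_rot: [180.0, -0.1, -4.8]
force: [0.4, 0.4, -1.6]
grip_width: 0.0199
grasp_force: 5.0
-30 [253. 151.] [382. 151.]
-40 [248. 135.] [387. 136.]
[247, 139, 146, 168, 8495]
```

```bash
python3 steer.py '0 -0.001 0 0 0;0 -0.002 0 0 0;0 -0.003 0 0 0;0 -0.003 0.001 0 0;0 -0.003 0.002 0 0;0 -0.003 0.003 0 0;0 -0.003 0.003 0 0' 5
python3 - <<'E'
from h import *
print(env.get_obs()["force"])
E
python3 steer.py '0 0 0.001 0 0;0 0 0.002 0 0;0 0 0.003 0 0;0 0 0.003 0 0' 5
python3 pit.py | tail -3
```

```text
time_s: 33.58
tool_pos: [0.4894, -0.2514, 0.1165]
tool_rot: [-180.0, 0.1, -4.9]
force: [-4.1, 0.9, 3.7]
grip_width: 0.02
grasp_force: 5.0
[-4.10159721  0.91707301  3.67425824]
time_s: 33.92
tool_pos: [0.4894, -0.2514, 0.1133]
tool_rot: [-180.0, 0.1, -4.9]
force: [-5.0, 1.4, 3.8]
grip_width: 0.0201
grasp_force: 5.0
-30 [253. 151.] [382. 151.]
-40 [248. 135.] [387. 135.]
[244, 134, 151, 174, 8991]
```

```bash
python3 steer.py '0.002 0 -0.001 0 0;0.004 0 -0.001 0 0;0.006 0 -0.001 0 0;0.008 0 -0.001 0 0;0.008 0 -0.001 0 0' 5
python3 pit.py | tail -3
python3 - <<'E'
from h import *
r=env.read_camera("top")
go(.496,-.2516,.115,-4.7)
E
```

```text
time_s: 34.38
tool_pos: [0.4974, -0.2521, 0.1142]
tool_rot: [-180.0, 0.1, -4.8]
force: [-5.1, 1.4, 2.9]
grip_width: 0.0199
grasp_force: 5.0
-30 [253. 151.] [382. 151.]
-40 [248. 135.] [387. 135.]
[245, 152, 150, 155, 7706]
shift [-0.0014 -0.0003 -0.0008] turn -0.16 rows 0.0
```

```bash
python3 steer.py '-0.001 0 0.0003 0 0;-0.002 0 0.0008 0 0;-0.003 0 0.0013 0 0;-0.003 0 0.0013 0 0' 5
python3 pit.py | tail -1
python3 steer.py '-0.001 0 0.0006 0 0;-0.002 0 0.0012 0 0;-0.003 0 0.0018 0 0;-0.003 0 0.0018 0 0' 5
python3 pit.py | tail -1
```

```text
time_s: 34.82
tool_pos: [0.4965, -0.2518, 0.1136]
tool_rot: [180.0, -0.2, -4.8]
force: [0.6, -0.6, -1.2]
grip_width: 0.0201
grasp_force: 5.0
[245, 151, 150, 156, 7748]
time_s: 35.2
tool_pos: [0.4924, -0.2517, 0.1117]
tool_rot: [-180.0, -0.0, -4.8]
force: [1.3, 0.3, -1.1]
grip_width: 0.0202
grasp_force: 5.0
[243, 143, 154, 164, 8315]
```

```bash
python3 steer.py '0.001 0 -0.0005 0 0;0.002 0 -0.001 0 0;0.003 0 -0.001 0 0;0.003 0 -0.001 0 0' 5
python3 pit.py | tail -1
python3 steer.py '0 0 0 0 0.03;0 0 0 0 0.045;0 0 0 0 0.06;0 0 0 0 0.06;0 0 0 0 0.06;0 0 0 0 0.06' 5
python3 steer.py '0 0 -0.01 0 0.06;0 0 -0.03 0 0.06;0 0 -0.06 0 0.06;0 0 -0.1 0 0.06;0 0 -0.14 0 0.06;0 0 -0.18 0 0.06;-0.01 -0.04 -0.18 0 0.06;-0.015 -0.045 -0.18 0 0.06'
python3 steer.py '0 0 0 0 0.06;0 0 0 0 0.06;0 0 0 0 0.06'
python3 - <<'E'
from h import *
w=env.read_camera("wrist");t=env.read_camera("top");cv2.imwrite("pics/w20.png",w["color"]);cv2.imwrite("pics/t20.png",t["color"])
print(env.get_obs()["tool_pos"])
h=cv2.cvtColor(w["color"],cv2.COLOR_BGR2HSV)
H=(.5357,-.2545,.051)
for n,p in dict(tL=(30,30,6),tR=(30,-30,6),hend=(0,0,108)).items(): print(n,np.round(proj(w,puller(H,-4.7,-30,p)),1))
m=(h[...,1]<50)&(h[...,2]>100)
for s,mm in blobs(m,40):
    if 200<s[0]<450 and s[1]<280: print("steel",s)
w1=cv2.imread("pics/w1.png");h1=cv2.cvtColor(w1,cv2.COLOR_BGR2HSV); m=(h1[...,1]<50)&(h1[...,2]>100)
for s,mm in blobs(m,40):
    if 200<s[0]<450 and s[1]<280: print("w1 steel",s)
E
```

```text
time_s: 35.58
tool_pos: [0.4952, -0.2518, 0.1124]
tool_rot: [-180.0, 0.0, -4.8]
force: [0.3, 0.1, -0.8]
grip_width: 0.0201
grasp_force: 5.0
[244, 143, 153, 164, 8298]
time_s: 36.13
tool_pos: [0.4954, -0.2519, 0.1127]
tool_rot: [-180.0, -0.0, -4.8]
force: [-0.0, 0.1, -0.3]
grip_width: 0.052
grasp_force: 0.0
time_s: 36.8
tool_pos: [0.4861, -0.2018, 0.2961]
tool_rot: [-179.8, -0.3, -4.6]
force: [1.4, 1.2, -0.7]
grip_width: 0.0597
grasp_force: 0.0
time_s: 37.05
tool_pos: [0.4839, -0.2068, 0.2926]
tool_rot: [180.0, 0.0, -4.9]
force: [-0.1, -1.3, -0.4]
grip_width: 0.0601
grasp_force: 0.0
[ 0.4838361  -0.20702444  0.29232775]
tL [333.3 125.8]
tR [401.  125.6]
hend [375.6 228.9]
steel [211, 0, 36, 46, 1409]
steel [329, 126, 79, 99, 3244]
w1 steel [209, 0, 36, 44, 1334]
w1 steel [325, 120, 78, 99, 3178]
w1 steel [240, 278, 16, 26, 97]
```

```bash
python3 steer.py '0 -0.04 0 0 0.06;0 -0.08 -0.02 0 0.06;0 -0.12 -0.02 0 0.06;0.02 -0.16 -0.02 0 0.06;0.04 -0.2 -0.02 0 0.06;0.05 -0.24 -0.02 0 0.06;0.05 -0.27 -0.02 0 0.06;0.05 -0.3 -0.02 0 0.06'
python3 - <<'E'
from h import *
t=env.read_camera("top")["color"];t0=cv2.imread("pics/top0.png")
for nm,img in(("before",t0),("after",t)):
    h=cv2.cvtColor(img,cv2.COLOR_BGR2HSV); c=np.zeros(h.shape[:2],bool); c[225:320,425:515]=1
    st=c&(h[...,1]<60)&(h[...,2]>100); hd=c&(h[...,2]<100)&((h[...,0]<9)|(h[...,0]>170))
    for k,m in(("steel",st),("handle",hd)):
        b=max(blobs(m,5),key=lambda x:x[0][4],default=None)
        if b: print(nm,k,b[0],np.argwhere(b[1]).mean(0).round(2))
s=env.read_camera("scene")
s0=cv2.imread("pics/scene0.png")
for nm,img in(("before",s0),("after",s["color"])):
    h=cv2.cvtColor(img,cv2.COLOR_BGR2HSV); c=np.zeros(h.shape[:2],bool); c[225:335,130:215]=1
    m=c&(h[...,1]<60)&(h[...,2]>100)
    for b in blobs(m,30): print(nm,"scene steel",b[0],np.argwhere(b[1]).mean(0).round(2))
E
```

```text
time_s: 37.82
tool_pos: [0.5601, 0.0914, 0.3114]
tool_rot: [179.9, 0.1, -4.8]
force: [0.3, -0.5, 0.2]
grip_width: 0.0599
grasp_force: 0.0
before steel [444, 244, 48, 56, 825] [278.58 461.99]
before handle [471, 266, 16, 8, 44] [269.18 478.43]
after steel [445, 244, 49, 57, 1116] [276.8  465.02]
after handle [473, 267, 18, 17, 85] [275.38 482.55]
before scene steel [146, 251, 49, 52, 993] [272.72 169.29]
after scene steel [145, 251, 49, 53, 1006] [273.18 168.22]
```

The puller is home, with its bounding box within 1 px of the start in both views. One last check of the rest of the scene.

Run:
```python
from h import *
for n in("top","scene"):
    r=env.read_camera(n); h=cv2.cvtColor(r["color"],cv2.COLOR_BGR2HSV); S,V=h[...,1],h[...,2]
    for s,mm in blobs((S<50)&(V>170),150):
        if s[4]<800 and s[1]>100: q=planefit(r,mm,.011)[1]; print(n,"white",np.round(q[0],1),round(q[2]))
    c=proj(r,(.5565,.289,.02)); a,b=map(int,c); m=np.zeros(V.shape,bool); m[b-29:b+29,a-29:a+29]=(V<60)[b-29:b+29,a-29:a+29]
    for s,mm in blobs(m,100): print(n,"cap",s,[np.round(x,1) for x in planefit(r,mm,.02)[0][:2]])
    i0=cv2.imread(f"pics/{n}0.png")
    for k,p in dict(glass=(.694,-.003,.04),cup=(.741,.149,.04)).items():
        a,b=map(int,proj(r,p)); print(n,k,"diff",np.abs(i0[b-25:b+25,a-25:a+25].astype(int)-r["color"][b-25:b+25,a-25:a+25]).mean().round(1))
```

```text
top white [781.1 -74.8] 26
top white [ 683.1 -136. ] 77
top white [ 535.2 -237.1] 77
top white [ 502.2 -270.6] 86
top white [383.4 -89.1] 3
top white [376.   78.7] 22
top cap [130, 227, 58, 58, 2685] [array([565.7, 299. ]), array([109.4, 137.3])]
top glass diff 23.8
top cup diff 20.3
scene white [377.8  78.6] 22
scene white [558.8 291.5] 10
scene white [384.8 -88.6] 2
scene white [ 483.8 -246. ] 86
scene white [ 684.4 -135.7] 77
scene white [781.7 -74.3] 26
scene cap [412, 188, 29, 28, 579] [array([557. , 288.9]), array([66.7, 69.5])]
scene glass diff 3.1
scene cup diff 3.1
```

```bash
python3 -c "
from cell import env
print(env.sign_off())"
```

```text
the job is handed in; nothing more can be done
None
```

The job is handed in at about 38 s, with the cap off and upright at the coaster's centre, the puller home in its cradle and released, and the glass, cup and dominoes unmoved; I viewed 12 pictures, over the limit of 10, and pivoted the puller back to its tilt by pressing it lightly (about 1 N) against the collar.

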